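# Tighten the clamp nut on a free-spinning welding turntable

## Task

The tube shell on the little welding turntable is loose: tighten its clamp nut by turning the cross bar clockwise (seen from above) as far as it goes. The turntable spins along with the nut unless you first push its index bolt fully in, until it latches in one of the plate's notches; when the nut is fully tight, press the red release lever so that the bolt springs right back out, and let go. Do not disturb the things standing around.

Things in the scene. Friction and masses are not known exactly. Their poses are not given: they have to be found in the camera images.
- turntable: fixed blue base of the turntable. Origin on the spindle axis at table level, z up; x points from the index bolt to the spindle, y to the lever's side. Base plate 12 mm thick, x -150 to +76, y -70 to +70 mm, under the lever out to y +96. On the spindle sit a steel index plate (radius 65 mm, z 32 to 44), a grey tube shell (radius 22, z 44 to 86), a washer (radius 26, to z 92) and the nut
- notch (a point): a point in one of the index plate's three notches, 60 mm from the spindle axis, level with the plate's top (z 44 mm). The notches are 120 degrees apart in its rim, 15 mm wide, 20 mm deep, flared to 27 mm at the rim; this one faces the bolt when joint plate is 0, and any of the three will do
- plate (a joint): angle of the index plate about the spindle (rad), positive anticlockwise from above. It turns freely either way (drag 0.015 N m) and stays where it is left. At 0 and any multiple of 2.094 a notch faces the bolt squarely; the flared mouth and the bolt's round nose centre it when it is within about 0.12 rad of that
- nut (a joint): angle of the clamp nut relative to the index plate (rad), positive clockwise from above: 0 loosest, hard stop at 2.0 fully tight; starts between 0 and 0.6. Its drag on the plate (0.18 N m) is far more than the plate's own, so with the bolt out pushing the bar either way only turns the plate along with it
- bar_end_a (a point): centre of the black ball (18 mm) at one end of the nut's cross bar: a level round rod, 12 mm diameter, across the spindle axis, 108 mm between ball centres, 104 mm above the table. Only the nut's hub (radius 17 mm, to z 113) and stud (radius 6, to z 127) stand as high. At plate = nut = 0 this end points along turntable +x. Turn the nut by pushing the side of the bar
- bar_end_b (a point): centre of the black ball at the other end of the same cross bar
- bolt (a joint): how far the index bolt is pushed towards the spindle (m), along turntable +x: 0 is right out (sprung), end stop 0.0235. With a notch in line it goes in and past 0.021 the lever's catch drops behind it and holds it at about 0.0205; on a tooth of the plate it stops at about 0.005. Pushing takes up to about 8 N
- bolt_handle (a point): centre of the outer face of the bolt's upright black handle plate (34 mm wide along turntable y, 8 mm thick, z 32 to 74 mm). Push this face along turntable +x. With the bolt out it lies at x -130, y 0, z 55 mm in the turntable's frame
- lever (a joint): rocking angle of the release lever (rad): 0 at rest (sprung), positive as its red pad is pressed down, stop at 0.30; beyond about 0.15 the catch frees the bolt, which springs out by itself. The pad needs 1 to 3 N; the bolt is freed when the pad is about 7 mm down, the stop is at about 13 mm
- lever_pad (a point): centre of the top of the red pad (26 x 26 mm) at the end of the release lever; at rest at x -90, y +76, z 62 mm in the turntable's frame. Press it straight down
- spray_can: loose spray can, 66 mm diameter, 209 mm tall, standing; origin at the centre of its foot
- mug: loose blue-grey mug, 80 mm diameter, 92 mm tall, 111 mm along its y with the handle at its -y side; origin under the centre of that extent
- headtube: loose bare head tube standing on end, 49 mm diameter, 110 mm tall; origin at the centre of its foot
- bin_blue: small loose blue bin of nuts, 100 x 69 x 51 mm high; origin under its centre
- magnet_0: loose red and grey welding magnet lying flat, 50 x 100 x 16 mm, origin under its centre
- led_lamp: small loose black work lamp, 32 x 66 x 42 mm high, origin under its centre

How it is judged (in metres and radians):
On the way, in this order (a step that is already met when the one before it is completed fails the run):
1. the index bolt is pushed in and latched in a notch (value of joint bolt above 0.0185 m), for 0.2 s.
2. the nut is turned fully tight while the bolt holds the plate (value of joint nut above 1.92 rad and value of joint bolt above 0.0185 m), for 0.2 s.
At the end, for the whole second after the job is handed in: The nut is fully tight (joint above 1.92 of 2.0 rad), the index bolt is right out again (under 4 mm in), the release lever is back up (under 0.06 rad) and the plate is at rest (value of joint nut above 1.92 rad and value of joint bolt below 0.004 m and value of joint lever below 0.06 rad and velocity of joint plate between -0.1 and 0.1 rad/s); the robot touches nothing.
It fails at once if the spray can, mug or head tube is moved by more than 30 mm or tipped over (distance of any of spray_can, mug, headtube from where it was at the start of the episode above 0.03 m or angle between any of spray_can, mug, headtube's own z axis and vertical above 0.5 rad).
It fails at once if the blue bin, magnet or lamp is moved by more than 30 mm (distance of any of bin_blue, magnet_0, led_lamp from where it was at the start of the episode above 0.03 m).
It also fails if it takes over 72 s, if anything falls off the work surface, if the arm or the gripper's body presses on something with over 40 N, if the wrist force passes 120 N, or if a joint passes its speed limit or range.

## Robot

A 6-joint arm with a two-finger parallel gripper is mounted at the origin on a cart in front of the work surface, level with it; the furniture and walls round the work are solid. World frame = base frame: x ahead of the robot, y to its left, z up, the work surface at z = 0. Lengths are in mm, angles in rad, forces in N, time in s.
With the tool pointing down it reaches from about 350 to 775 mm from the base axis. Payload 7.3 kg.
Tool frame: the origin (TCP) lies between the finger pads; the fingertips stand 22 mm ahead of it and the grasp point (between the pads) lies 3 mm ahead of it; z points along the fingers, x is the direction in which the jaws open and shut, and the axes are right-handed (so a half turn about z gives the same grasp; the last joint's range is limited). The gripper opens to 92 mm and grips with 3 to 60 N. Pads are 19 mm wide; open, the fingers measure 130 mm over their backs; the gripper's body (75 mm by 190 mm) begins 47 mm behind the grasp point.
Start: joints at [-1.356, 0.342, 1.524, -0, 1.275, -0.146], TCP at [185.36, -491.207, 248.741] pointing down, gripper open.
Joint ranges: [-2.53, 2.53], [-0.77, 2.02], [0.04, 2.7], [-1, 4.14], [0.28, 2.66], [-3.11, 3.11]. Speed limits (rad/s): [2.57, 2.57, 3.14, 3.14, 3.14, 3.14].

## Interface

Orientations are given as [roll, pitch, yaw] about the fixed x, y, z axes, in that order (R = Rz(yaw) Ry(pitch) Rx(roll)).
In Python, from plant import * gives the robot as it stands. The module is installed in compiled form; this text tells all that it offers.
- The arm moves only by the shell command python3 -m handwheel 'ROWS' [OPENING]. ROWS is a JSON object of lists of equal length, an entry for each row: "translation": the shift along the world's x, y, z in units of 15 cm (1.0 is 15 cm), a list of three; "twist": the turn about the world's z in units of 90 degrees (1.0 is 90 degrees). In form: {"translation": [[tx, ty, tz], ...], "twist": [twist, ...]}. A call has exactly 8 rows; each row shifts and turns the pose as measured when the row begins; what a row does not reach is not made up. A row lasts 1/8 s, in which the tool goes at most 62.5 mm and 10.7 degrees, less where a joint would pass 70% of its speed; a pose out of reach is approached as far as the arm can. A call with a number of a shift or a turn outside -1 to 1 is refused whole. A call with a gripper value outside its range is refused whole. OPENING is the closure in counts, from 0 (fully open) to 255 (shut), set as the call begins (- or left out, the last holds). The fingers move at their own pace and stop on an object; the grip force is fixed at half the most. Time passes only in rows, so rows that do not move let the fingers close, or fill a call up. It gives the time, the measured TCP pose, the force and the opening at its end, in the units of the state.
- get_obs(): the state, without advancing time (a new reading comes with each control period).
- capture(name): name is "scene" or "side" or "wrist"; returns a dict with "img" (400x640x3 uint8, red, green, blue), "vertical_fov" (degrees; the focal length in pixels is half the picture's height over the tangent of half this angle, whatever the lens; pixels are square), "cx", "cy" (the principal point, pixels), "world_from_camera" (4x4, takes a point from camera to world coordinates). Camera axes: x right, y up, looking along -z (the intrinsics and any distortion apply to the point x, -y, -z); pixel columns grow to the right and rows downward; lengths in mm; the calibration is good to about 2 mm. A picture is of the moment at which its call begins. There is no depth.
- close_job(): hands the job in, once; it reports no verdict.
Trained networks look in the newest picture that a camera, given by its name, has taken for a name from the list of things; names that differ only in an ending like _2 or _b are one class to them, and where a whole thing is asked for, a point or a joint stands for the part that bears it (a point fixed in the world has none). Each returns a list of dicts, best first, with "score" (0 to 1); they miss things now and then, are a little off and sometimes report something else, mostly with a low value. They report only what shows in the picture. A call takes as long as a camera call.
- search_frame(camera, label): "position" ([x, y, z] in mm, in the coordinates of the camera as it stood for that picture, good to about 4 mm: the middle of the surface that is visible of it).
- spot_point(camera, label): "position" ([x, y, z] in mm, in the coordinates of the camera as it stood for that picture, good to about 4 mm: a listed point, or the origin of a listed thing).
The state is a dict: "time": time; "joint_positions": joint angles; "dq": joint speeds; "tau": joint torques, N m; "tool_pos": TCP position; "tcp_rot": TCP orientation; "contact_force": force on the tool from outside, world axes, zero at the start; "moment": the same for the moment, N m; "grip_width": finger opening in mm.
Only numpy, scipy, OpenCV 4.12 (cv2) and the standard library are available. Lean on these libraries where they do the work, as an engineer would, in place of code of your own. Each camera call takes 0.05 s, during which the arm holds its last target.

## Working session

There is one attempt and no reset: what is moved stays moved. The work goes in short steps, Python scripts to look and compute and a shell command to move; the robot and the scene stay as the last step left them, time stands still between calls to the robot, and variables do not carry over. Pictures are saved under pics/ and viewed, and the job is handed in when it is done.

```bash
mkdir -p pics
cat > h.py <<'E'
from plant import *
import numpy as np, cv2
def snap(cam,fn):
    c=capture(cam); cv2.imwrite('pics/'+fn,cv2.cvtColor(c['img'],cv2.COLOR_RGB2BGR)); return c
def w(c,p): return (np.array(c['world_from_camera'])@np.r_[p,1])[:3]
def proj(c,P):
    q=np.linalg.inv(c['world_from_camera'])@np.r_[P,1]; f=200/np.tan(np.radians(c['vertical_fov'])/2)
    return c['cx']+f*q[0]/-q[2], c['cy']-f*q[1]/-q[2]
E
python3 - <<'E'
from h import *
np.set_printoptions(precision=1,suppress=True)
o=get_obs(); print(o['time'],o['tool_pos'],o['tcp_rot'],o['grip_width'])
for cam in ['scene','side']:
    c=snap(cam,cam+'0.png'); print(cam,{k:v for k,v in c.items() if k!='img'})
    for l in ['turntable','notch','bar_end_a','bolt_handle','lever_pad','spray_can','mug','headtube','bin_blue','magnet_0','led_lamp']:
        for d in spot_point(cam,l)[:3]: print(l,round(d['score'],2),w(c,d['position']))
print(get_obs()['time'])
E
```

```text
0.0 [ 185.3 -490.8  248. ] [-3.1  0.  -1.2] 91.88359581084347
scene {'vertical_fov': 42.3866206273989, 'cx': 316.9139180470296, 'cy': 204.78302584137512, 'world_from_camera': array([[  -0.8,    0.3,   -0.5,  -85.8],
       [  -0.6,   -0.4,    0.7, 1038.6],
       [   0. ,    0.8,    0.5,  856.2],
       [   0. ,    0. ,    0. ,    1. ]])}
turntable 0.63 [567.8 169.   -1.7]
turntable 0.58 [346.4 445.2  -0.5]
notch 0.57 [585.2 229.   46.4]
bar_end_a 0.72 [524.2 140.1 101.7]
bar_end_a 0.67 [606.8 210.4 104.5]
bar_end_a 0.61 [565.8 167.9  -3.7]
bolt_handle 0.7 [494.8  63.6  54.2]
lever_pad 0.45 [454.2 139.9  62.2]
lever_pad 0.3 [408.5 267.1   1.7]
lever_pad 0.19 [349.3 444.7  -0.9]
spray_can 0.73 [725.6 127.3  -0.7]
spray_can 0.46 [ 561.7 -268.6   -4.5]
mug 0.91 [406.8 268.4   0.5]
headtube 0.83 [505.  354.5  -0.4]
bin_blue 0.62 [347.4 447.2  -0.7]
bin_blue 0.39 [452.5 138.1  56.2]
magnet_0 0.72 [ 562.8 -267.4   -3. ]
magnet_0 0.45 [725.9 128.6  -1. ]
led_lamp 0.72 [ 629.8 -196.3   -2.8]
side {'vertical_fov': 48.973714378024475, 'cx': 321.70061394800047, 'cy': 203.43836313016047, 'world_from_camera': array([[   1. ,   -0. ,    0.1,  616.5],
       [   0.1,    0.5,   -0.8, -884.2],
       [  -0. ,    0.8,    0.5,  727.1],
       [   0. ,    0. ,    0. ,    1. ]])}
turntable 0.96 [568.3 176.    1.3]
notch 0.65 [583.6 231.9  46.3]
notch 0.29 [497.6  70.3  56.1]
bar_end_a 0.79 [605.1 210.3 103.8]
bar_end_a 0.69 [527.2 138.5 101.6]
bolt_handle 0.66 [497.7  68.4  56. ]
bolt_handle 0.39 [568.2 174.7  -4.7]
lever_pad 0.57 [452.4 136.8  58.7]
spray_can 0.91 [733.4 122.8  -1.7]
mug 0.79 [399.6 267.8  -0.7]
headtube 0.64 [502.4 352.7  -6. ]
bin_blue 0.6 [349.8 445.9   2.5]
magnet_0 0.92 [ 563.9 -265.9    4.2]
magnet_0 0.72 [503.7 352.3  -3.4]
led_lamp 0.9 [ 634.  -198.8    1.5]
1.2
```

View images.

View pics/scene0.png

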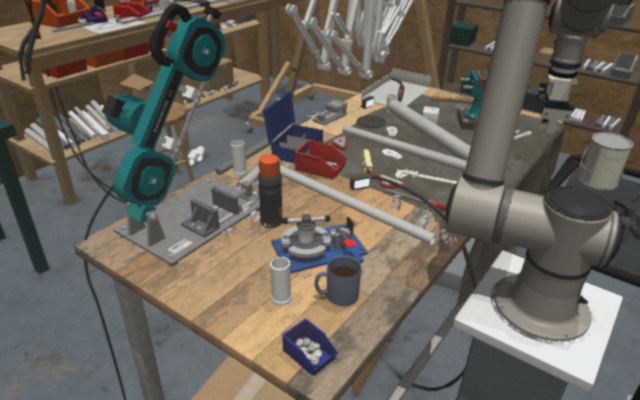

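View pics/side0.png

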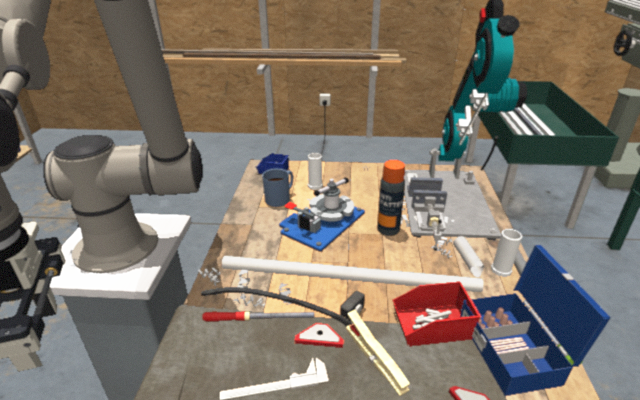

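```bash
python3 -m handwheel '{"translation":[[0.2,0.34,0.03],[0.2,0.34,0.03],[0.2,0.34,0.03],[0.2,0.34,0.03],[0.2,0.34,0.03],[0.2,0.34,0.03],[0.2,0.34,0.03],[0.2,0.34,0.03]],"twist":[0.1,0.1,0.1,0.1,0.1,0.1,0.1,0.1]}' 89
```

```text
time: 2.2
tool_pos: [429.0, -73.7, 286.1]
tcp_rot: [3.14, -0.005, 0.078]
contact_force: [1.0, 0.4, -0.1]
grip_width: 59.6
```

```bash
python3 -m handwheel '{"translation":[[0.18,0.32,0],[0.18,0.32,0],[0.18,0.32,0],[0.18,0.32,0],[0.1,0.2,0],[0.08,0.12,0],[0,0,0],[0,0,0]],"twist":[0,0,0,0,0,0,0,0]}'
cat > look.py <<'E'
from h import *
import sys
np.set_printoptions(precision=1,suppress=True)
tag=sys.argv[1]; labs=sys.argv[2].split(','); cams=sys.argv[3].split(',')
for cam in cams:
    c=snap(cam,cam+tag+'.png')
    for l in labs:
        for d in spot_point(cam,l)[:3]: print(cam,l,round(d['score'],2),w(c,d['position']))
o=get_obs(); print(o['time'],o['tool_pos'],np.degrees(o['tcp_rot']))
E
python3 look.py 1 turntable,notch,bar_end_a,bolt_handle,lever_pad wrist,side
```

```text
time: 3.2
tool_pos: [568.2, 178.9, 285.9]
tcp_rot: [3.138, -0.007, 0.087]
contact_force: [0.5, 1.3, 0.8]
grip_width: 59.9
wrist turntable 0.66 [568.6 171.1  -4.7]
wrist notch 0.89 [585.1 230.6  42.6]
wrist bar_end_a 0.87 [601.3 212.5 101.7]
wrist bar_end_a 0.8 [527.2 134.5 100.3]
wrist bolt_handle 0.66 [500.7  63.6  58.5]
wrist lever_pad 0.8 [456.3 136.5  65.9]
wrist lever_pad 0.32 [733.3 128.   -0.3]
side turntable 0.62 [568.7 173.5  -0.9]
side turntable 0.18 [526.2 137.9 103. ]
side notch 0.75 [586.5 229.9  44.8]
side bar_end_a 0.78 [526.6 140.7 103.3]
side bar_end_a 0.53 [606.6 208.3 105.4]
side lever_pad 0.58 [454.9 138.   59.4]
3.8 [568.5 179.3 286.1] [179.8  -0.4   5. ]
```

View pics/wrist1.png

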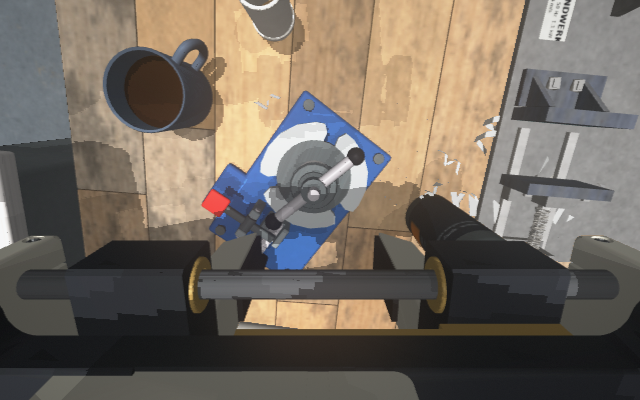

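```bash
python3 -m handwheel '{"translation":[[0,-0.02,0],[0,-0.02,0],[0,0,-0.2],[0,0,-0.2],[0,0,-0.2],[0,0,-0.2],[0,0,-0.1],[0,0,0]],"twist":[-0.03,-0.03,0,0,0,0,0,0]}'
python3 look.py 2 bar_end_a wrist,side
```

```text
time: 4.8
tool_pos: [569.0, 173.4, 148.6]
tcp_rot: [3.139, -0.011, -0.01]
contact_force: [-0.7, 0.5, -0.3]
grip_width: 59.9
wrist bar_end_a 0.76 [529.6 135.6 101.4]
wrist bar_end_a 0.7 [603.5 211.4 102.9]
side bar_end_a 0.72 [602.  209.6 101.6]
5.0 [570.  173.6 150.6] [179.9  -0.9  -0.6]
```

View pics/side2.png

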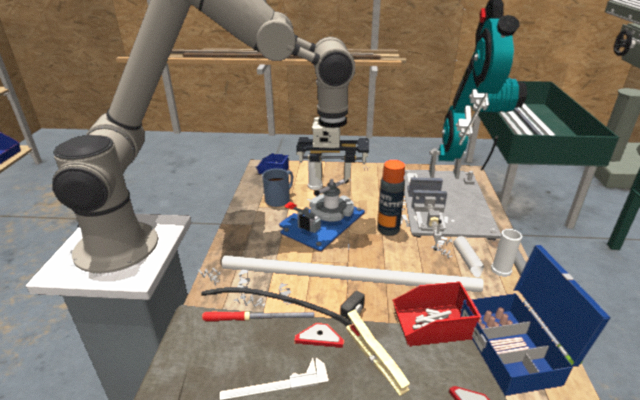

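View pics/wrist2.png

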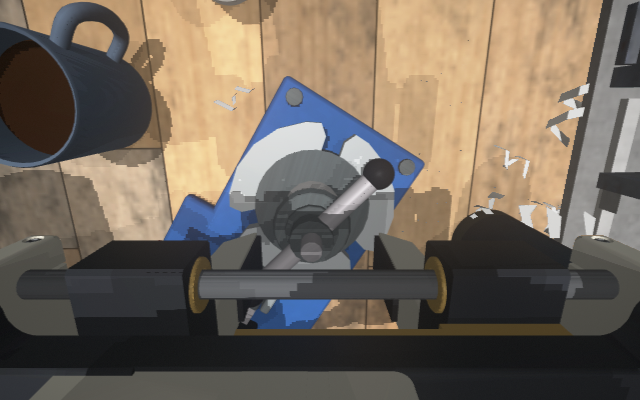

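```bash
python3 -m handwheel '{"translation":[[-0.01,0,-0.1],[0,0,-0.1],[0,0,-0.08],[0,0,0],[0,0,0],[0,0,0],[0,0,0],[0,0,0]],"twist":[0,0,0,0.05,0.05,0.05,0.05,0.05]}'
python3 look.py 3 bar_end_a,notch wrist,side
```

```text
time: 6.0
tool_pos: [567.1, 173.5, 101.8]
tcp_rot: [3.141, -0.012, 0.395]
contact_force: [-1.3, 0.6, 1.0]
grip_width: 59.3
wrist bar_end_a 0.7 [597.6 220.2 103.8]
wrist notch 0.77 [578.9 230.9  40.1]
side bar_end_a 0.69 [598.9 216.2 104.9]
side bar_end_a 0.65 [533.3 132.   99.7]
side notch 0.91 [576.4 236.9  43.1]
side notch 0.42 [596.  212.8 107.6]
6.3 [567.4 173.5 102.5] [180.   -0.7  22.4]
```

View pics/wrist3.png

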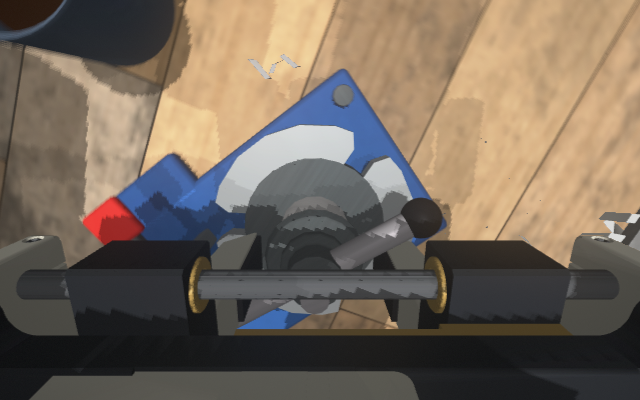

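```bash
python3 -m handwheel '{"translation":[[0,0,0],[0,0,0],[0,0,0],[0,0,0],[0,0,0],[0,0,0],[0,0,0],[0,0,0]],"twist":[0.05,0.05,0.05,0.05,0.05,0.05,0.04,0]}'
python3 look.py 4 bar_end_a,notch,turntable,lever_pad,bolt_handle wrist,side,scene
```

```text
time: 7.3
tool_pos: [566.9, 174.1, 102.1]
tcp_rot: [-3.141, -0.012, 0.934]
contact_force: [-0.6, -1.0, 0.3]
grip_width: 60.3
wrist bar_end_a 0.69 [570.8 228.2 102.5]
wrist notch 0.9 [543.  227.4  43.1]
wrist turntable 0.65 [567.9 172.4  -6.8]
wrist lever_pad 0.77 [456.3 134.9  67.6]
wrist lever_pad 0.19 [568.5 229.5 102.1]
wrist bolt_handle 0.97 [497.1  65.   59.2]
side bar_end_a 0.64 [568.6 226.9 105.4]
side bar_end_a 0.6 [561.6 119.5 103.6]
side notch 0.59 [543.2 235.1  44.1]
side turntable 0.81 [567.8 176.5  -0.4]
side lever_pad 0.59 [455.  139.1  59.6]
side bolt_handle 0.59 [496.   66.7  57.3]
scene bar_end_a 0.72 [557.5 125.2 100.8]
scene bar_end_a 0.53 [572.6 227.  107.3]
scene notch 0.79 [543.8 227.6  48.7]
scene turntable 0.64 [566.2 170.7  -0.3]
scene turntable 0.2 [506.4 352.   -3.8]
scene lever_pad 0.44 [497.4  60.7  52.2]
scene bolt_handle 0.6 [557.3 124.4 102.5]
scene bolt_handle 0.55 [497.8  62.8  54.8]
8.2 [566.9 174.1 102.1] [-180.    -0.7   53.6]
```

View pics/wrist4.png

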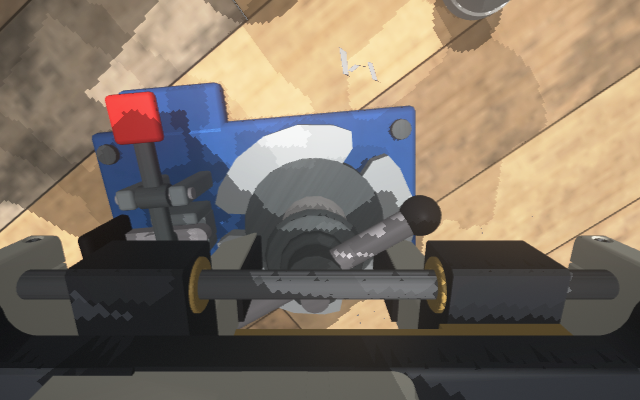

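```bash
python3 -m handwheel '{"translation":[[0,0,0],[0,0,0],[0,0,0],[0,0,0],[0,0,0.3],[0,0,0.3],[0,0,0.3],[0,0,0]],"twist":[0.035,0,-0.06,-0.04,0,0,0,0]}'
cat > ov.py <<'E'
from h import *
import sys
tag,x0,y0,th,pl=sys.argv[1],*map(float,sys.argv[2:6])
def T(p):
    a=np.radians(th);return np.array([x0+p[0]*np.cos(a)-p[1]*np.sin(a),y0+p[0]*np.sin(a)+p[1]*np.cos(a),p[2]])
for cam in sys.argv[6].split(','):
    c=snap(cam,cam+tag+'.png'); im=cv2.imread('pics/'+cam+tag+'.png')
    def line(P,col):
        q=np.array([proj(c,T(p)) for p in P]); cv2.polylines(im,[np.round(q*16).astype(int)],False,col,1,cv2.LINE_AA,4)
    line([(-150,-70,12),(76,-70,12),(76,70,12),(-150,70,12),(-150,-70,12)],(0,255,255))
    a=np.radians(pl)
    for k in range(3):
        b=np.pi+a+k*2*np.pi/3; R=lambda r,s:(r*np.cos(b)-s*np.sin(b),r*np.sin(b)+s*np.cos(b),44)
        line([R(65,13.5),R(57,7.5),R(45,7.5),R(45,-7.5),R(57,-7.5),R(65,-13.5)],(0,255,0))
    line([(65*np.cos(t),65*np.sin(t),44) for t in np.linspace(0,6.3,60)],(255,0,255))
    line([(-103,63,62),(-77,63,62),(-77,89,62),(-103,89,62),(-103,63,62)],(255,255,0))
    line([(-130,-17,74),(-130,17,74),(-122,17,74),(-122,-17,74),(-130,-17,74)],(255,255,0))
    im=cv2.resize(im,(800,500),interpolation=cv2.INTER_CUBIC)
    cv2.imwrite('pics/'+cam+tag+'.png',im)
print(get_obs()['time'],get_obs()['tool_pos'])
E
python3 ov.py ov5 567.5 173 57.3 0 wrist
```

```text
time: 9.2
tool_pos: [565.9, 173.9, 240.4]
tcp_rot: [-3.14, -0.011, 0.821]
contact_force: [0.9, -0.3, 0.3]
grip_width: 59.7
9.25 [564.86420404 173.67157667 238.06371861]
```

View pics/wristov5.png

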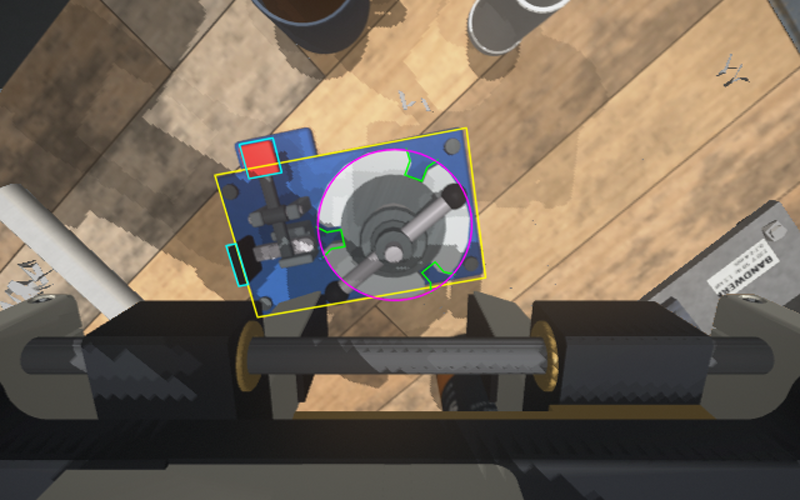

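```bash
python3 -m handwheel '{"translation":[[-0.07,-0.11,0],[-0.07,-0.11,0],[-0.07,-0.11,0],[-0.07,-0.11,0],[-0.07,-0.11,0],[-0.07,-0.11,0],[-0.07,-0.11,0],[-0.07,-0.11,0]],"twist":[-0.11,-0.11,-0.11,-0.11,-0.11,-0.11,-0.11,-0.11]}' 255
python3 ov.py ov6 567.5 173 57.3 0 wrist,side
python3 - <<'E'
from h import *
c=capture('side')
f=200/np.tan(np.radians(c['vertical_fov'])/2)
for u,v in [(230,257),(230,268),(300,262),(300,276),(340,266),(340,280)]:
    M=c['world_from_camera'];d=M[:3,:3]@np.array([(u-c['cx'])/f,-(v-c['cy'])/f,-1]);o=M[:3,3]
    print((o+d*(20-o[2])/d[2]).round())
E
```

```text
time: 10.25
tool_pos: [472.1, 38.5, 224.5]
tcp_rot: [-3.139, 0.015, -0.61]
contact_force: [0.6, 0.5, 0.5]
grip_width: 0.5
10.35 [471.78048441  37.96614792 224.62364279]
[325. -49.  20.]
[335. -90.  20.]
[502. -57.  20.]
[ 508. -107.   20.]
[601. -65.  20.]
[ 603. -115.   20.]
```

View pics/wristov6.png

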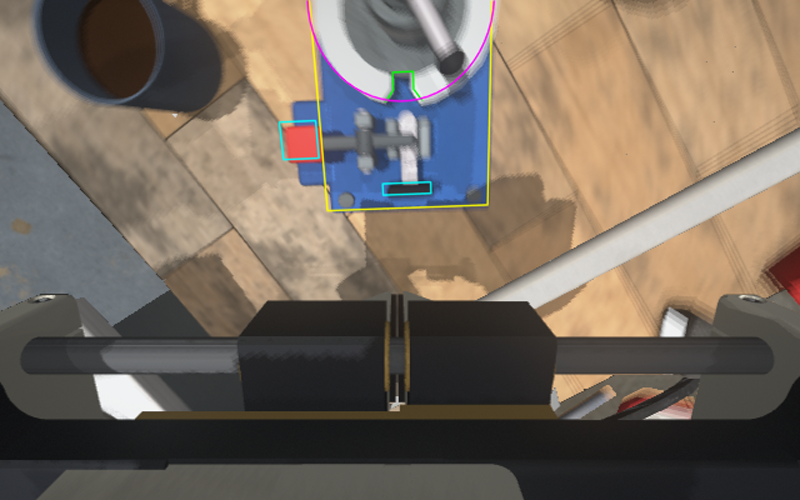

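View pics/sideov6.png

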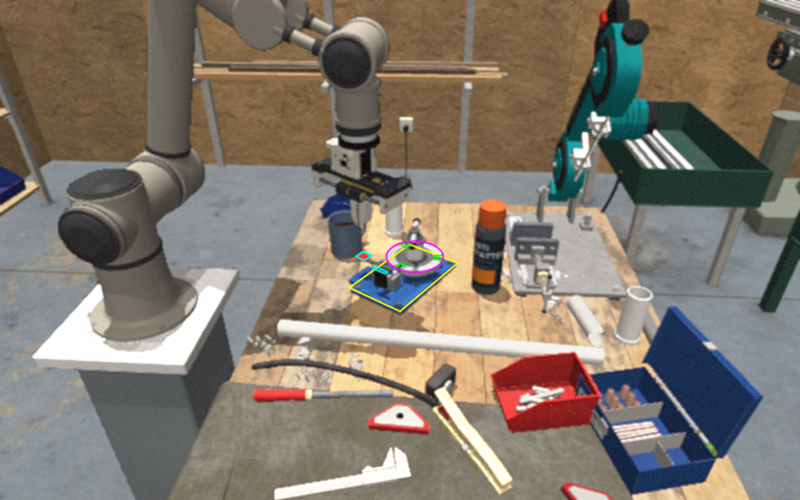

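```bash
python3 -m handwheel '{"translation":[[0.042,-0.027,0],[0,0,-0.2],[0,0,-0.2],[0,0,-0.2],[0,0,-0.2],[0,0,-0.16],[0,0,0],[0,0,0]],"twist":[0.025,0,0,0,0,0,0,0]}'
python3 look.py 7 bolt_handle side,scene
```

```text
time: 11.4
tool_pos: [480.8, 39.5, 73.5]
tcp_rot: [-3.137, 0.017, -0.535]
contact_force: [-0.1, -0.2, -0.1]
grip_width: 0.2
side bolt_handle 0.51 [493.4  67.5  58.8]
scene bolt_handle 0.58 [496.1  60.   53. ]
11.6 [480.8  39.2  74. ] [-179.7    0.9  -30.7]
```

View pics/side7.png

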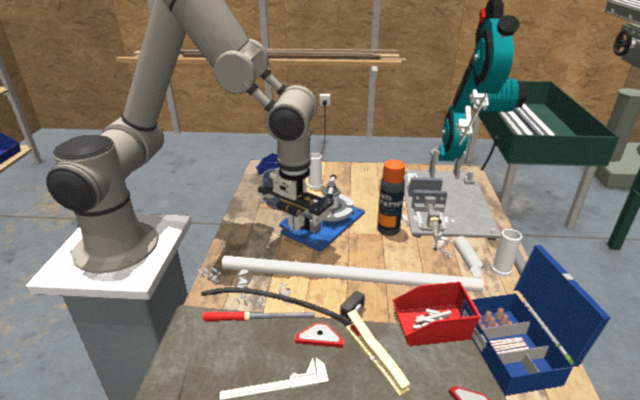

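```bash
python3 -m handwheel '{"translation":[[0.025,0.039,0],[0.025,0.039,0],[0.025,0.039,0],[0.025,0.039,0],[0.025,0.039,0],[0,0,0],[0,0,0],[0,0,0]],"twist":[-0.02,0,0,0,0,0,0,0]}'
```

```text
time: 12.6
tool_pos: [500.1, 68.3, 75.7]
tcp_rot: [-3.139, 0.014, -0.564]
contact_force: [-0.3, 0.1, 0.6]
grip_width: 0.4
```

```bash
python3 ov.py ov8 567.5 173 57.3 0 wrist,scene
python3 - <<'E'
from h import *
o=get_obs();print(o['contact_force'],o['moment'])
E
python3 - <<'E'
import cv2
from h import *
c=snap('side','s8.png');im=cv2.imread('pics/s8.png');im=cv2.resize(im[140:260,230:390],None,fx=5,fy=5,interpolation=cv2.INTER_CUBIC);cv2.imwrite('pics/side8.png',im)
c=snap('scene','s8b.png');im=cv2.imread('pics/s8b.png');im=cv2.resize(im[190:290,250:410],None,fx=5,fy=5,interpolation=cv2.INTER_CUBIC);cv2.imwrite('pics/scene8.png',im)
E
```

```text
12.7 [500.03128882  68.22866036  75.65538543]
[ 0.54621511 -0.27313157 -0.17620259] [-0.02495728 -0.04102392  0.04506934]
```

View pics/wristov8.png

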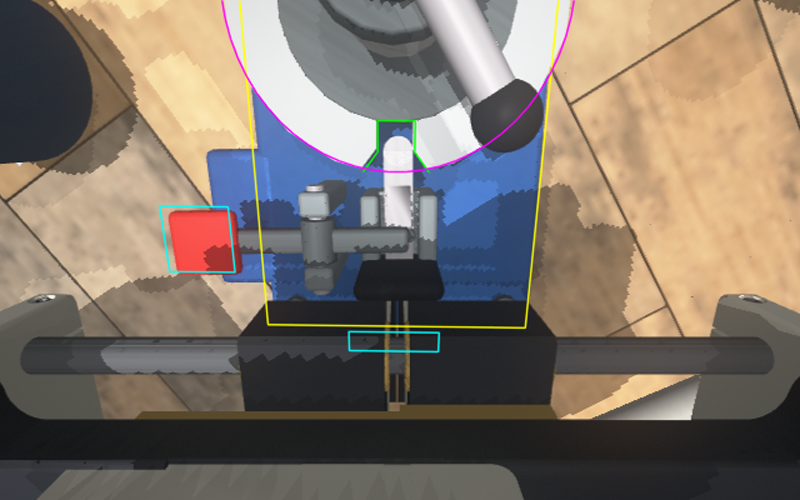

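View pics/side8.png

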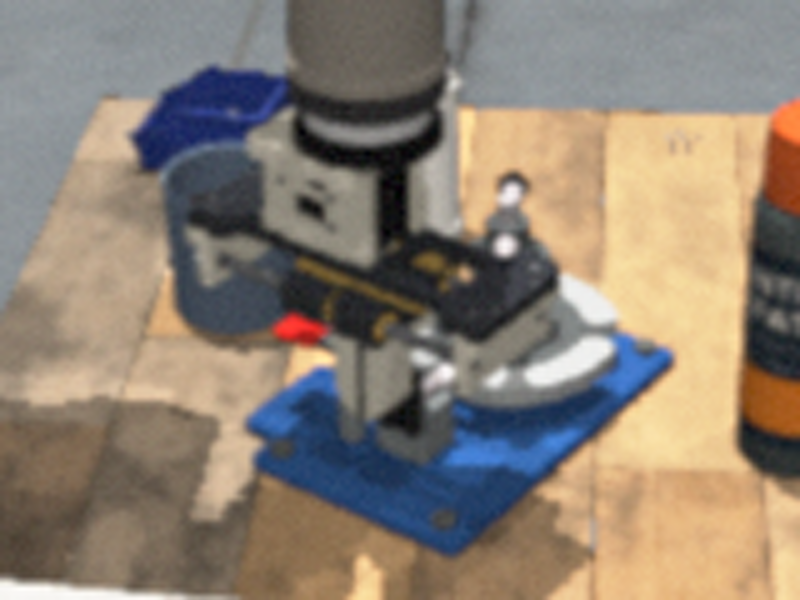

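View pics/scene8.png

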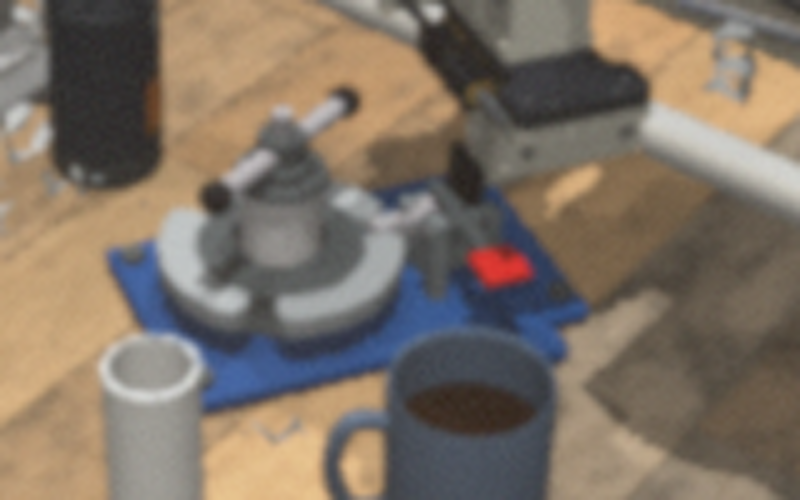

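Run:
```python
from h import *
c=snap('wrist','w9.png')
a=np.radians(57.3)
for b in [10,15,18,20,20.5,21,23]:
    x=-122+b; print(b,[np.round(np.array(proj(c,(567.5+x*np.cos(a)-y*np.sin(a),173+x*np.sin(a)+y*np.cos(a),74)))*1.25) for y in (-17,17)])
print(get_obs()['contact_force'])
```

```text
10 [array([439., 307.]), array([348., 306.])]
15 [array([440., 295.]), array([347., 293.])]
18 [array([440., 287.]), array([347., 286.])]
20 [array([440., 282.]), array([347., 281.])]
20.5 [array([440., 280.]), array([347., 279.])]
21 [array([441., 279.]), array([347., 278.])]
23 [array([441., 274.]), array([347., 273.])]
[0.21653675 0.42932028 0.77090849]
```

```bash
python3 -m handwheel '{"translation":[[0.011,0.017,0],[0.011,0.017,0],[0,0,0],[0,0,0],[0,0,0],[0,0,0],[0,0,0],[0,0,0]],"twist":[0,0,0,0,0,0,0,0]}'
```

```text
time: 13.85
tool_pos: [502.8, 72.5, 75.6]
tcp_rot: [3.142, 0.015, -0.564]
contact_force: [-1.7, -2.4, 2.1]
grip_width: 0.8
```

```bash
python3 -m handwheel '{"translation":[[0.011,0.017,0],[0.011,0.017,0],[0.011,0.017,0],[0.011,0.017,0],[0,0,0],[0,0,0],[0,0,0],[0,0,0]],"twist":[0,0,0,0,0,0,0,0]}'
python3 ov.py ov10 567.5 173 57.3 0 wrist
```

```text
time: 14.85
tool_pos: [503.5, 73.6, 75.8]
tcp_rot: [3.119, 0.02, -0.559]
contact_force: [-1.4, -3.9, 2.0]
grip_width: 0.1
14.9 [503.46940804  73.54913573  75.80950832]
```

View pics/wristov10.png

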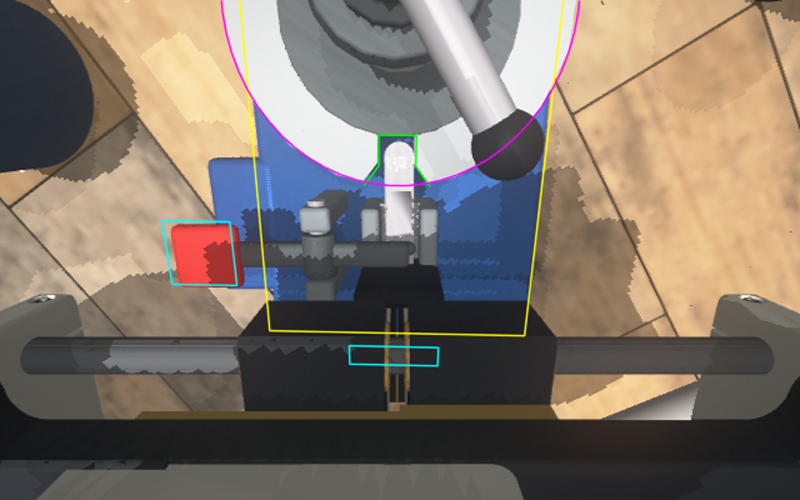

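```bash
python3 -m handwheel '{"translation":[[-0.05,-0.075,0],[-0.05,-0.075,0],[-0.05,-0.075,0],[0,0,0.3],[0,0,0.3],[0,0,0.3],[0,0,0.1],[0,0,0]],"twist":[0,0,0,0,0,0,0,0]}' 89
python3 ov.py ov11 567.5 173 57.3 0 wrist
```

```text
time: 15.9
tool_pos: [476.9, 35.7, 229.7]
tcp_rot: [3.122, 0.021, -0.563]
contact_force: [-0.4, -0.1, -0.1]
grip_width: 59.7
15.95 [476.6234993   35.74119192 229.03365367]
```

View pics/wristov11.png

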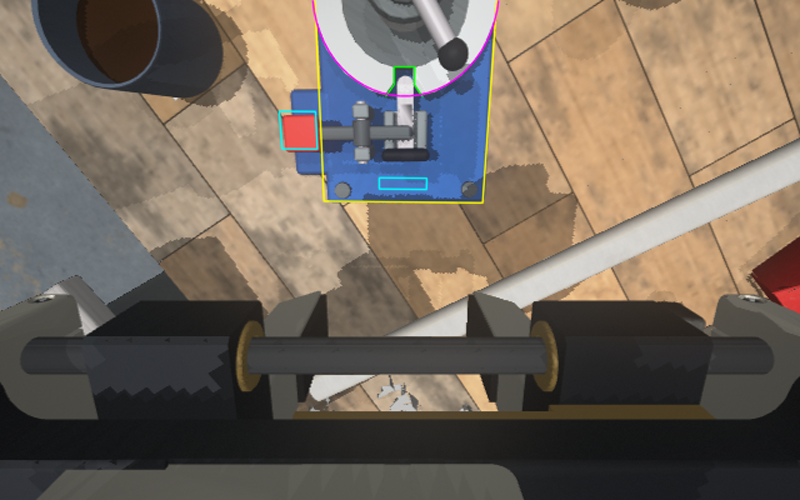

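```bash
python3 -m handwheel '{"translation":[[0.075,0.115,0],[0.075,0.115,0],[0.075,0.115,0],[0.075,0.115,0],[0.075,0.115,0],[0.075,0.115,0],[0.075,0.115,0],[0.075,0.115,0]],"twist":[0.11,0.11,0.11,0.11,0.11,0.11,0.11,0.11]}'
python3 -m handwheel '{"translation":[[0,0,0],[0,0,0],[0,0,0],[0,0,0],[0,0,0],[0,0,0],[0,0,0],[0,0,0]],"twist":[0.11,0.11,0.11,0.11,0.11,0.11,0.11,0]}'
```

```text
time: 16.95
tool_pos: [563.6, 174.3, 216.0]
tcp_rot: [3.126, 0.041, 0.86]
contact_force: [0.5, -0.6, 0.3]
grip_width: 59.6
time: 17.95
tool_pos: [558.5, 172.8, 200.0]
tcp_rot: [-3.134, 0.043, 2.112]
contact_force: [-0.7, 0.0, -0.0]
grip_width: 60.0
```

```bash
python3 look.py 12 bar_end_a wrist,side,scene; python3 ov.py ov12 567.5 173 57.3 0 wrist
```

```text
wrist bar_end_a 0.84 [565.  119.6 104.2]
wrist bar_end_a 0.81 [567.  229.4  99.9]
side bar_end_a 0.73 [564.2 123.  103.1]
side bar_end_a 0.46 [567.3 225.1 105.1]
scene bar_end_a 0.58 [564.8 125.  103. ]
scene bar_end_a 0.56 [567.4 228.5 104.3]
18.25 [559.2 173.2 201.5] [-179.7    2.5  121. ]
18.3 [559.26980475 173.20847072 201.55928163]
```

View pics/wristov12.png

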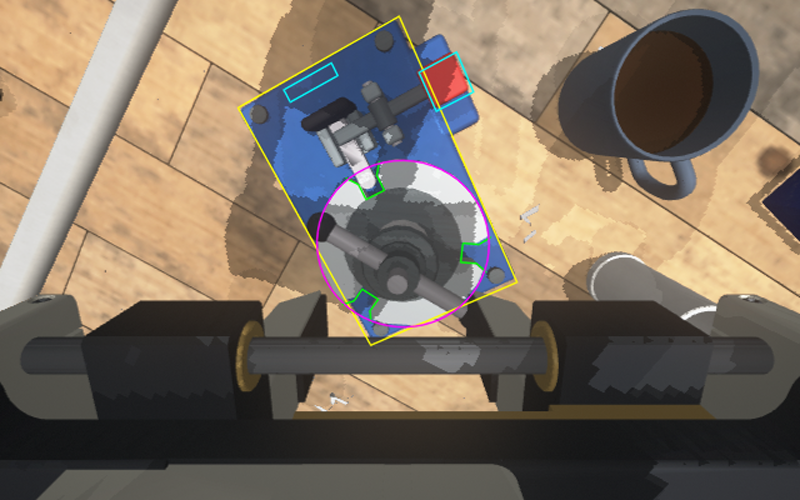

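```bash
python3 -m handwheel '{"translation":[[0.025,0,0],[0.025,0,0],[0,0,0],[0,0,-0.2],[0,0,-0.2],[0,0,-0.2],[0,0,-0.04],[0,0,0]],"twist":[0.04,0.03,0,0,0,0,0,0]}'
```

```text
time: 19.3
tool_pos: [567.5, 173.8, 105.4]
tcp_rot: [-3.141, 0.046, 2.216]
contact_force: [0.8, -0.0, -0.4]
grip_width: 59.5
```

Well placed; tighten by twisting clockwise.

```bash
python3 -m handwheel '{"translation":[[0,0,0],[0,0,0],[0,0,0],[0,0,0],[0,0,0],[0,0,0],[0,0,0],[0,0,0]],"twist":[-0.06,-0.06,-0.06,-0.06,-0.06,-0.06,-0.06,-0.06]}'
python3 -c "
from plant import *
print(get_obs()['moment'])"
```

```text
time: 20.3
tool_pos: [565.9, 173.8, 112.0]
tcp_rot: [-3.14, 0.046, 1.437]
contact_force: [0.2, 0.1, -3.6]
grip_width: 59.7
[ 0.11814262 -0.05919602  0.15989183]
```

```bash
python3 -m handwheel '{"translation":[[0,0,-0.04],[0.01,0,-0.01],[0,0,-0.01],[0,0,-0.01],[0,0,-0.01],[0,0,-0.01],[0,0,-0.01],[0,0,-0.01]],"twist":[0,-0.06,-0.06,-0.06,-0.06,-0.06,-0.06,-0.06]}'
python3 -c "
from plant import *
print(get_obs()['moment'])"
python3 look.py 13 bar_end_a side,scene,wrist
```

```text
time: 21.3
tool_pos: [569.0, 174.4, 103.9]
tcp_rot: [3.135, 0.041, 0.774]
contact_force: [-2.0, -2.1, 2.8]
grip_width: 60.0
[-0.12038116  0.11598912  0.13926868]
side bar_end_a 0.6 [513.2 160.  103.1]
side bar_end_a 0.58 [614.9 186.2 105.3]
scene bar_end_a 0.82 [514.3 163.6 101.1]
scene bar_end_a 0.69 [537.4 227.1  45.2]
scene bar_end_a 0.55 [619.2 188.8 103.9]
wrist bar_end_a 0.19 [537.1 227.2  42.1]
21.6 [569.2 174.5 103.1] [179.6   2.4  44.5]
```

View pics/wrist13.png

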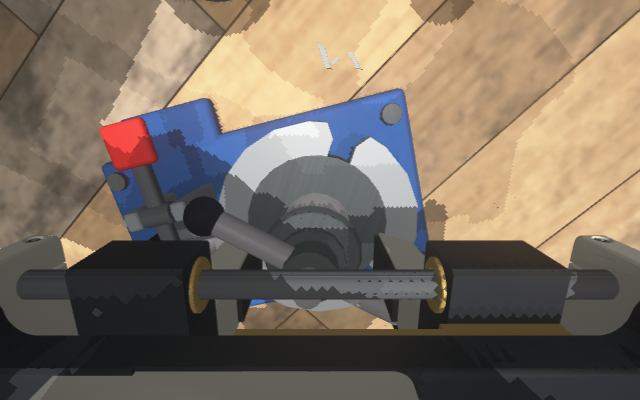

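```bash
python3 -m handwheel '{"translation":[[0,0,0],[0,0,0],[0,0,0],[0,0,0],[0,0,0],[0,0,0],[0,0,0],[0,0,0]],"twist":[-0.05,-0.05,-0.05,-0.05,-0.05,-0.05,-0.05,-0.05]}'
python3 -c "
from plant import *
print(get_obs()['moment'])"
python3 look.py 14 bar_end_a,notch side,scene,wrist
```

```text
time: 22.6
tool_pos: [570.1, 172.4, 103.4]
tcp_rot: [3.106, 0.044, 0.246]
contact_force: [5.3, -0.5, 1.8]
grip_width: 60.5
[ 0.09975841  1.39635166 18.55608939]
side bar_end_a 0.76 [619.  164.9 106. ]
side bar_end_a 0.5 [510.6 183.  103.3]
side notch 0.82 [548.3 231.3  43.1]
scene bar_end_a 0.71 [512.1 183.3 103.7]
scene bar_end_a 0.65 [620.  169.2 104.6]
scene bar_end_a 0.36 [506.5 349.7  -1.2]
scene notch 0.7 [545.  231.5  47.1]
scene notch 0.57 [566.  171.9  -3. ]
wrist bar_end_a 0.6 [511.4 176.4 102.5]
wrist notch 0.94 [546.7 228.9  40.8]
23.05 [570.1 172.5 103.4] [177.9   2.5  14.2]
```

```bash
python3 -m handwheel '{"translation":[[0,0,0],[0,0,0],[0,0,0],[0,0,0],[0,0,0],[0,0,0],[0,0,0],[0,0,0]],"twist":[0.03,0,0,0,0,0,0,0]}'
python3 -c "
from plant import *
print(get_obs()['moment'])"
python3 look.py 15 bar_end_a,notch,bolt_handle side,scene,wrist;python3 ov.py ov15 567.5 173 57.3 0 wrist
```

```text
time: 24.05
tool_pos: [569.7, 172.8, 103.3]
tcp_rot: [3.092, 0.049, 0.349]
contact_force: [0.8, -1.0, 2.9]
grip_width: 60.0
[-0.21624901  0.77029378  8.03780744]
side bar_end_a 0.77 [616.3 169.8 103.2]
side bar_end_a 0.45 [510.5 178.8 100.9]
side notch 0.63 [542.9 232.1  45.2]
side bolt_handle 0.64 [508.2  84.2  56.3]
side bolt_handle 0.51 [401.2 265.5   1.4]
scene bar_end_a 0.71 [622.2 169.2 105.5]
scene bar_end_a 0.64 [511.6 181.5 103.9]
scene bar_end_a 0.53 [541.6 228.4  45.8]
scene notch 0.67 [543.1 227.1  45.4]
scene bolt_handle 0.57 [507.1  77.2  52.8]
wrist bar_end_a 0.83 [515.7 175.5 101.8]
wrist notch 0.7 [542.  227.3  41.8]
24.65 [569.7 172.8 103.3] [177.2   2.8  20. ]
24.7 [569.66435247 172.81626907 103.31435094]
```

View pics/wristov15.png

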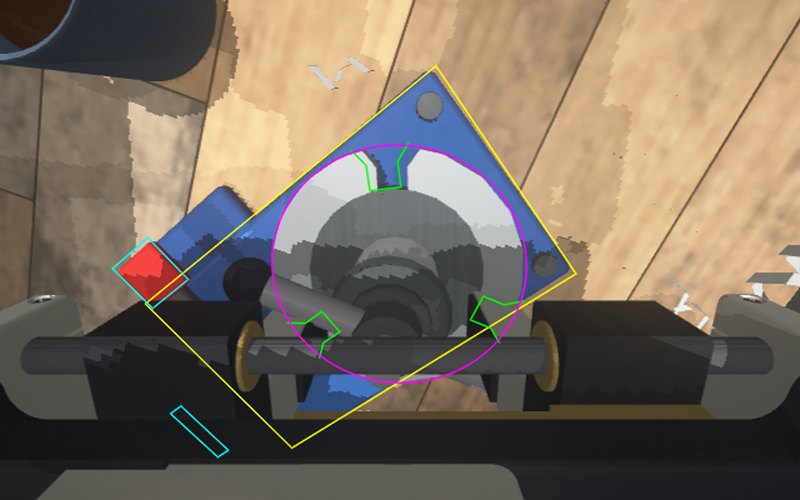

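```bash
python3 -m handwheel '{"translation":[[0,0,0],[0,0,0],[0,0,0],[0,0,0],[0,0,0],[0,0,0],[0,0,0],[0,0,0]],"twist":[0.04,0.04,0,0,0.03,0,0,0]}'
python3 -c "
from plant import *
print(get_obs()['moment'])"
python3 look.py 16 bar_end_a,notch,bolt_handle side,scene,wrist;python3 ov.py ov16 567.5 173 57.3 0 wrist
```

```text
time: 25.7
tool_pos: [569.4, 173.3, 103.3]
tcp_rot: [3.107, 0.044, 0.467]
contact_force: [0.6, -0.1, 1.5]
grip_width: 59.5
[-0.04723889  0.24534962  1.35217246]
side bar_end_a 0.7 [512.5 172.8 105.8]
side bar_end_a 0.6 [618.4 170.9 105.4]
side notch 0.88 [539.3 232.4  46.2]
side notch 0.55 [732.1 123.1  -0.4]
side notch 0.43 [506.5  84.3  59.4]
side bolt_handle 0.59 [509.7  85.7  56.3]
scene bar_end_a 0.69 [619.8 175.8 103.6]
scene bar_end_a 0.51 [511.2 179.4 103.8]
scene notch 0.75 [538.2 228.6  43.5]
scene bolt_handle 0.69 [504.   80.5  52.7]
wrist bar_end_a 0.68 [509.7 171.6 103.1]
wrist notch 0.95 [542.2 227.1  41.4]
26.3 [569.4 173.3 103.3] [178.    2.5  26.8]
26.35 [569.3995513  173.329103   103.26411891]
```

View pics/wristov16.png

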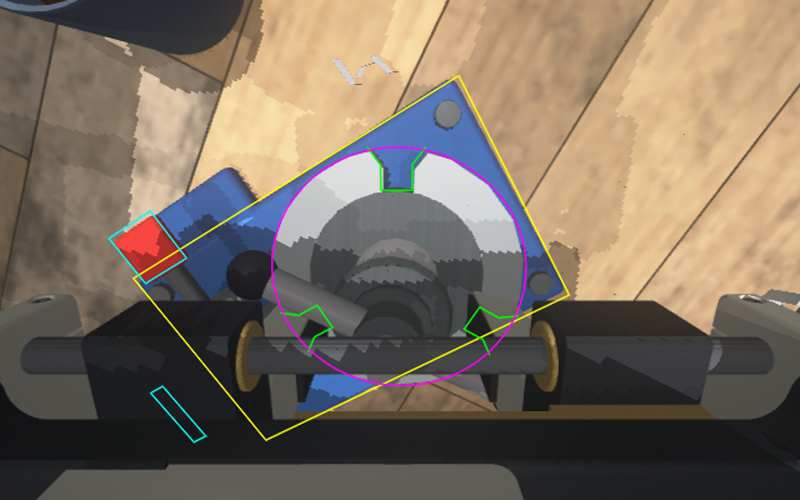

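```bash
python3 -m handwheel '{"translation":[[0,0,0],[0,0,0],[0,0,0.2],[0,0,0.3],[0,0,0.3],[0,0,0],[0,0,0],[0,0,0]],"twist":[0.06,0.06,0,0,0,0,0,0]}'
python3 look.py 17 bar_end_a,notch,bolt_handle,lever_pad side,scene,wrist;python3 ov.py ov17 567.5 173 57.3 0 wrist
```

```text
time: 27.35
tool_pos: [568.6, 173.8, 223.3]
tcp_rot: [3.114, 0.042, 0.644]
contact_force: [-0.2, -0.5, 1.0]
grip_width: 60.0
side bar_end_a 0.6 [617.9 174.9 106.3]
side bar_end_a 0.54 [509.7 171.3 104.4]
side notch 0.67 [539.1 226.6  45.2]
side bolt_handle 0.54 [510.   83.1  58.3]
side lever_pad 0.66 [451.  136.7  62.9]
scene bar_end_a 0.85 [512.7 175.  100.1]
scene bar_end_a 0.68 [540.2 227.1  45. ]
scene bar_end_a 0.53 [623.9 177.2 106.2]
scene notch 0.61 [537.8 224.7  43.7]
scene bolt_handle 0.59 [510.   79.7  55.8]
scene lever_pad 0.61 [456.6 140.3  60. ]
wrist bar_end_a 0.75 [514.1 170.1 102.4]
wrist bar_end_a 0.65 [620.5 176.  100.4]
wrist notch 0.78 [543.7 227.1  42.1]
wrist bolt_handle 0.85 [511.6  79.4  60.3]
28.1 [568.9 173.9 224.4] [178.4   2.3  37. ]
28.15 [568.90733013 173.87643262 224.34709135]
```

View pics/wristov17.png

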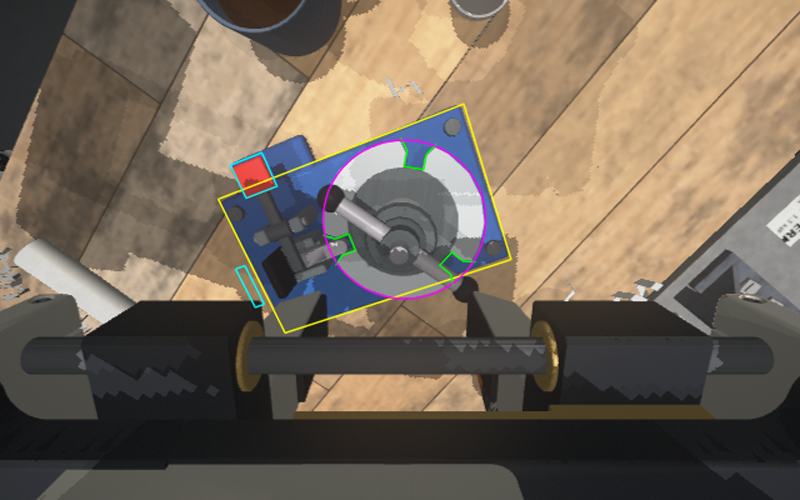

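```bash
python3 -m handwheel '{"translation":[[-0.095,-0.028,0.02],[-0.095,-0.028,0.02],[-0.095,-0.028,0.02],[-0.095,-0.028,0.02],[-0.095,-0.028,0.02],[-0.095,-0.028,0.02],[-0.095,-0.028,0.02],[-0.095,-0.028,0.02]],"twist":[0.11,0.11,0.11,0.11,0.11,0.11,0.11,0.11]}' 255
python3 ov.py ov18 567.5 173 57.3 0 wrist
```

```text
time: 29.15
tool_pos: [451.9, 139.4, 248.9]
tcp_rot: [3.112, 0.042, 2.072]
contact_force: [0.5, -0.0, 0.2]
grip_width: 0.5
29.2 [450.4363824  139.12784439 249.29608226]
```

View pics/wristov18.png

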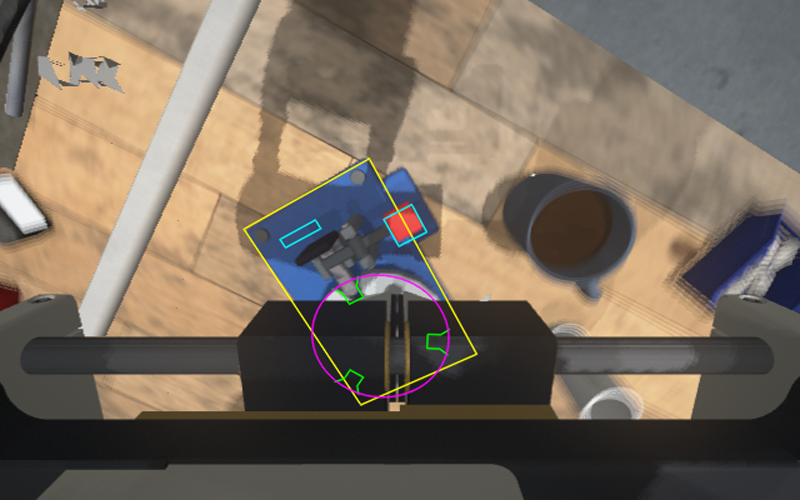

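```bash
python3 -m handwheel '{"translation":[[0.02,0,0],[0,0,-0.2],[0,0,-0.2],[0,0,-0.2],[0,0,-0.2],[0,0,-0.2],[0,0,-0.03],[0,0,0]],"twist":[0,0,0,0,0,0,0,0]}'
python3 ov.py ov19 567.5 173 57.3 0 wrist,side
```

```text
time: 30.2
tool_pos: [460.1, 140.3, 91.3]
tcp_rot: [3.105, 0.044, 2.054]
contact_force: [-0.8, 1.0, 0.5]
grip_width: 0.3
30.3 [460.1514241  140.27022849  91.82507831]
```

View pics/wristov19.png

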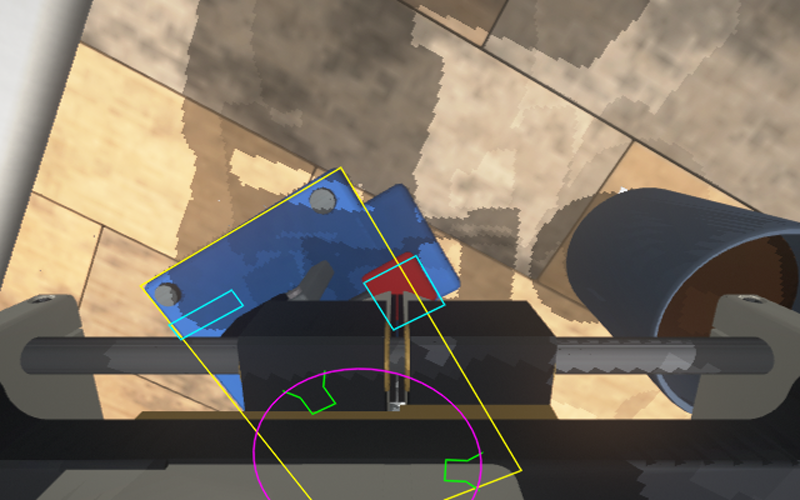

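View pics/sideov19.png

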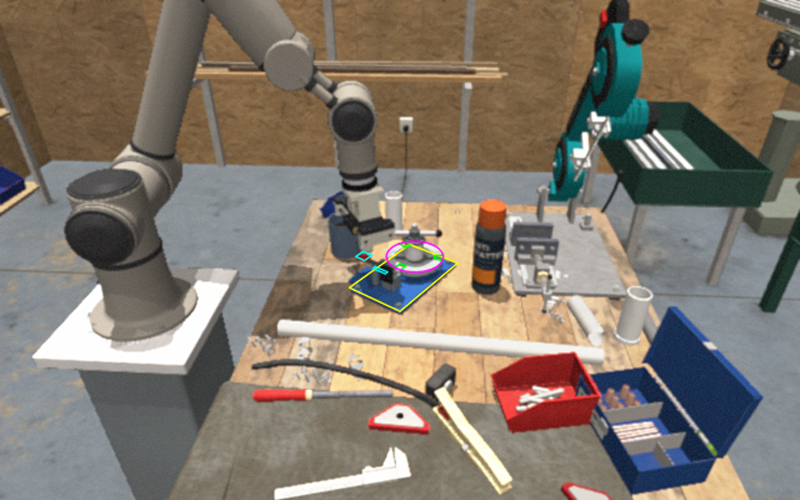

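```bash
python3 -m handwheel '{"translation":[[-0.047,0,0],[0,0,0],[0,0,-0.03],[0,0,-0.03],[0,0,-0.03],[0,0,-0.03],[0,0,0],[0,0,0]],"twist":[0,0,0,0,0,0,0,0]}'
python3 look.py 20 bolt_handle,lever_pad side,scene
```

```text
time: 31.3
tool_pos: [454.0, 140.6, 75.0]
tcp_rot: [3.1, 0.045, 2.054]
contact_force: [-1.0, -0.5, 2.4]
grip_width: 0.5
side bolt_handle 0.5 [496.   68.6  53.6]
side lever_pad 0.4 [453.2 133.9  47.3]
scene lever_pad 0.36 [454.8 143.3  50.1]
31.6 [454.  140.6  75.1] [177.6   2.6 117.7]
```

```bash
python3 -m handwheel '{"translation":[[0,0,0.1],[0,0,0.2],[0,0,0.3],[0,0,0.3],[0,0,0.2],[0,0,0],[0,0,0],[0,0,0]],"twist":[0,0,0,0,0,0,0,0]}'
python3 look.py 21 bolt_handle,lever_pad,bar_end_a,notch,mug,spray_can,headtube,bin_blue,magnet_0,led_lamp side,scene; python3 ov.py ov21 567.5 173 57.3 0 wrist,scene
```

```text
time: 32.6
tool_pos: [451.9, 140.0, 241.6]
tcp_rot: [3.105, 0.044, 2.054]
contact_force: [-0.2, -0.8, -0.7]
grip_width: 0.4
side bolt_handle 0.64 [451.2 138.1  60.5]
side bolt_handle 0.47 [499.9  68.9  55.3]
side lever_pad 0.47 [449.8 136.7  61.9]
side bar_end_a 0.67 [511.  170.3 102.2]
side bar_end_a 0.66 [618.8 172.5 106.5]
side notch 0.76 [537.1 231.1  43.8]
side mug 0.62 [402.1 266.6  -2.3]
side mug 0.32 [451.2 137.7  59.4]
side spray_can 0.95 [732.9 123.6  -0.5]
side headtube 0.86 [505.2 353.   -2.3]
side bin_blue 0.61 [350.9 450.2   1.7]
side magnet_0 0.91 [ 565.5 -264.     3.8]
side led_lamp 0.91 [ 635.3 -201.1    4.3]
scene bolt_handle 0.57 [495.6  58.3  54.7]
scene lever_pad 0.61 [454.  143.5  62.2]
scene lever_pad 0.35 [624.8 176.4 101.4]
scene bar_end_a 0.61 [513.1 176.6 102. ]
scene bar_end_a 0.58 [620.3 175.9 107. ]
scene notch 0.58 [536.6 225.8  43.5]
scene spray_can 0.76 [724.7 127.4  -2. ]
scene spray_can 0.74 [505.6 354.    0.1]
scene headtube 0.92 [504.7 353.4  -2.8]
scene bin_blue 0.72 [511.5 173.4 101.9]
scene bin_blue 0.57 [349.7 448.9   1.7]
scene magnet_0 0.65 [ 563.  -264.    -2.5]
scene led_lamp 0.23 [504.7 353.   -1.2]
33.7 [452.4 140.1 242.9] [177.8   2.6 117.7]
33.8 [452.41464874 140.09468784 242.89490842]
```

View pics/wristov21.png

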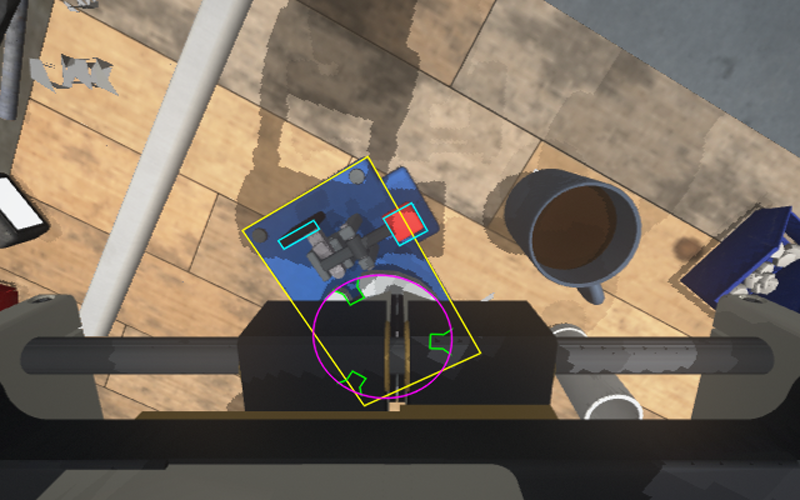

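View pics/sceneov21.png

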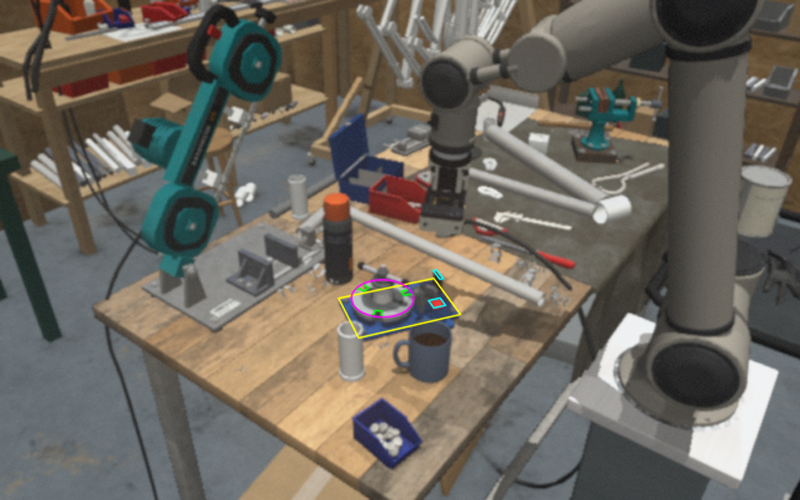

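```bash
python3 -c "
import cv2
im=cv2.imread('pics/wristov21.png')[140:320,220:460]
cv2.imwrite('pics/z21.png',cv2.resize(im,None,fx=3.2,fy=3.2,interpolation=cv2.INTER_CUBIC))"
```

```text
(no output)
```

View pics/z21.png

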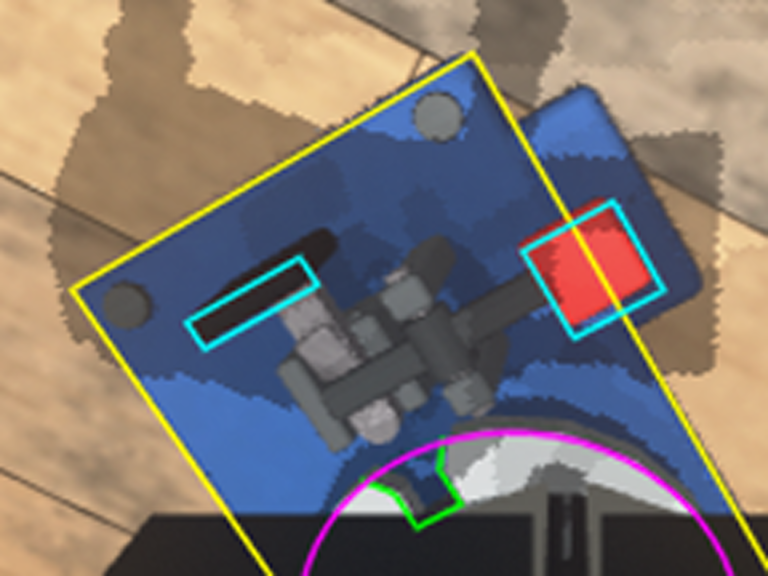

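```bash
python3 -c "
from plant import *
o=get_obs();print(o['time'],o['contact_force']);print(close_job())"
```

```text
33.8 [-0.63578946  0.48340102 -0.54192392]
the job is handed in; nothing more can be done
None
```

I handed the job in at 33.8 s. The camera checks show the nut tight, the bolt out and the lever up. No verdict was reported, and I could not read the joint values directly.

**What I did**
1. I turned the plate about 43° anticlockwise with the bar until a notch faced the bolt.
2. I pushed the bolt to its stop and backed off. It stayed in, so it had latched.
3. I twisted the bar clockwise with the open fingers on either side of it until it hit the nut's stop.
4. I pressed the red pad and lifted clear.

**Last checks**
- **Nut:** the bar lies at about 0–2° in the world frame, which puts the nut at roughly 2.0 rad. That is at its stop, within the measuring error.
- **Bolt and lever:** the bolt's nose is clear of the plate and its handle is back where it started. The red pad is back at its rest height of about 62 mm.
- **Surroundings:** the can, head tube, blue bin and magnet were within a few millimetres of their starting places in both cameras. The mug was checked only from the side camera. So was the lamp, because the scene camera's one lamp report was a false match on the head tube.

**What went less well**
- When the nut reached its stop I overtwisted. The wrist moment rose to about 18.6 N m and the plate looked about 7–8° out of line. It came back into line when I eased off, and the bolt stayed in its notch.
- The tool also picked up about 2.5° of tilt during the fast turns, with no visible effect.

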